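Release the eccentric stop and dock the tube rack

TASK

Push the red lever pin round with the fingertips until the brass eccentric cam stands at its low point, against its stop, and only then push the tube rack forward by its orange rear plate until it is fully home against the two rubber bumpers of the white reader dock. Touch and push only: do not lift the rack, do not force it past the cam, leave the cam at its low point and do not disturb the tip box, timer or bottle beside the fixture.

Things in the scene. Friction and masses are not known exactly. Their poses are not given: they have to be found in the camera images.
- fixture: Fixed docking fixture, yaw within +-0.35 rad: aluminium bed 270 x 225 mm (x -125 to 145, y -155 to 70 mm), top 12 mm above the table. Origin on the table under the middle of the rack's track; +x forward (push direction, away from the robot), +y left. Two steel guide rails along x, tops at z 26 mm, inner faces at y +-44.5 mm, x -115 to 70 mm.
- dock (a point): Point midway between the bumper faces, at x = 75 mm, z = 25 mm in the fixture's frame. The two black rubber bumpers sit on the white reader dock behind them (x 80 to 140 mm, 110 mm wide, top at z 62 mm). The rack's front edge rests against them when home.
- rack: Loose slide, 0.35 to 0.7 kg: grey base 110 x 86 x 10 mm between the rails (1.5 mm play each side) with black tube rack, caps up to 58 mm. Origin: centre of its underside, on the bed (z 12 mm); x forward, front edge at +55 mm. Origin in the fixture's frame: starts at x -55 to -30 mm, clear of the cam; home at x +20 mm. Dry friction of some 2 to 7 N; stays where it is left.
- push_plate (a point): Centre of the rear face of the rack's orange push plate: 55 mm behind the rack's origin, 33 mm above its underside. The plate is 76 mm wide, upright, from the rack's underside to 66 mm above it.
- tab (a point): Middle of the front face of the rack's steel follower tab, which sticks out to its right (rack y -40 to -140 mm; front face at rack x -32 mm, 18 to 34 mm above its underside). The tab runs against the cam disc unless the cam is at its low point.
- cam (a joint): Angle (rad) of the brass eccentric cam disc (60 mm diameter, centre 20 mm off the pivot, z 30 to 46 mm). 0 = low point, an end stop: bulge points forward, the tab clears it by 2 mm with the rack home. 3.0 = about the high point: bulge points back and blocks the tab. Starts at 2.4 to 2.9; falls as it turns clockwise seen from above. Stiff: about 3 N at the pin; stays where it is left.
- cam_pivot (a point): Point on the cam's pivot axis, 105 mm to the right (-y) of the fixture's origin, 56 mm above the table; its axes are the fixture's.
- lever_pin (a point): Centre of the top of the red upright pin (diameter 16 mm, z 57 to 115 mm) on a steel arm (14 mm wide, z 50 to 60 mm) fixed to the cam, 75 mm from the pivot axis. Direction from pivot to pin, counterclockwise from the fixture's +x: (joint cam) - 2.84 rad: starts pointing forward or forward right, swings out round the right side, points back towards the robot at the low point.
- tip_box: Bystander: blue box with yellow lid, 114 x 79 x 67 mm, loose, left of the fixture; origin at the centre of its underside.
- timer: Bystander: flat white timer 70 x 60 x 18 mm, loose, right of the fixture; origin at the centre of its underside.
- reagent: Bystander: small bottle with red cap, 48 mm diameter, 95 mm high, loose, ahead and right of the fixture; origin at the centre of its underside.

How it is judged (in metres and radians):
On the way:
1. the cam is turned to its low point (within 0.2 rad) while the rack is still back, before its origin passes x = -5 mm in the fixture's frame (value of joint cam below 0.2 rad and x of rack in the frame of fixture below -0.005 m), for 0.2 s.
At the end, for the whole second after the job is handed in: The cam is within 0.2 rad of its low point, the rack lies flat on the bed and at rest with its front edge within 3.5 mm of the bumpers, and the bystanders stand within 15 mm of where they were (value of joint cam below 0.2 rad and x of rack in the frame of fixture between 0.0165 and 0.0225 m and z of rack in the frame of fixture below 0.015 m and angle between rack's own z axis and vertical below 0.05 rad and linear speed of rack below 0.01 m/s and distance of each of tip_box, timer, reagent from where it was at the start of the episode below 0.015 m); the robot touches nothing.
It fails at once if the rack is forced forward (origin beyond x = -5 mm in the fixture's frame) while the cam is more than 0.35 rad from its low point (x of rack in the frame of fixture above -0.005 m and value of joint cam above 0.35 rad).
It fails at once if the rack is lifted more than 8 mm off the bed or tipped more than 0.15 rad (z of rack in the frame of fixture above 0.02 m or angle between rack's own z axis and vertical above 0.15 rad).
It fails at once if a bystander is moved more than 15 mm (distance of any of tip_box, timer, reagent from where it was at the start of the episode above 0.015 m).
It also fails if it takes over 58 s, if anything falls off the work surface, if the arm or the gripper's body presses on something with over 40 N, if the wrist force passes 120 N, or if a joint passes its speed limit or range.

ROBOT

A 6-joint arm with a two-finger parallel gripper is mounted at the origin on the work surface. World frame = base frame: x ahead of the robot, y to its left, z up, the work surface at z = 0. Lengths are in m, angles in degrees, forces in N, time in s.
With the tool pointing down it reaches from about 0.4 to 0.825 m from the base axis. Payload 7 kg.
Tool frame: the origin (TCP) lies between the finger pads; the fingertips stand 25 mm ahead of it and the grasp point (between the pads) lies 6 mm ahead of it; z points along the fingers, y is the line along which they close (so a half turn about z gives the same grasp; the last joint's range is limited). The gripper opens to 88 mm and grips with 3 to 60 N. Pads are 19 mm wide; open, the fingers measure 130 mm over their backs; the gripper's body (78 mm by 193 mm) begins 47 mm behind the grasp point.
Start: joints at [82.913, 20.546, 0.682, 0, -70.136, -16.507], TCP at [0.27, 0.619, 0.252] pointing down, gripper open.
Joint ranges: [-176.03, 176.03], [-82.01, 121.73], [-58.28, 71.71], [-173.87, 95.51], [-174.79, -0.11], [-173.66, 173.66]. Speed limits (degrees/s): [136.94, 136.94, 172.46, 180, 180, 180].

INTERFACE

Orientations are given as [roll, pitch, yaw] about the fixed x, y, z axes, in that order (R = Rz(yaw) Ry(pitch) Rx(roll)).
In Python, from plant import ctrl, ticket, snapshot gives the robot as it stands (ctrl), with the cameras as plain functions and the job (ticket).
- The arm moves only by the tool drive_effector, called after "Call:" by a JSON object that holds its "api" and its "payload". Schema: {"type":"object","properties":{"segments":{"type":"array","items":{"type":"array","items":{"type":"array","items":{"type":"number"},"minItems":5,"maxItems":5},"minItems":1,"maxItems":8},"minItems":1,"maxItems":1},"only":{"type":"string"},"quiet":{"type":"boolean"},"lines":{"type":"string"}},"required":["segments"],"additionalProperties":false}. segments is a list that holds a single list of rows (three levels of brackets), with 1 to 8 rows, each of 5 numbers: dx, dy, dz in m, then a turn about the tool's z in degrees, then the finger opening in m; each row is the pose to reach, as a shift and turn from the pose commanded when the call began, along the tool's axes at that moment; what a row does not reach only later rows make up. A row lasts 1/8 s, in which the tool goes at most 0.0625 m and 10.7 degrees, less where a joint would pass 70% of its speed; a pose out of reach is approached as far as the arm can. The fingers move at their own pace and stop on an object; the grip force is fixed at half the most. Time passes only in rows, so rows that do not move let the fingers close. The tool returns the time, the measured TCP pose, the force, the opening and the grip force at its end. only (a regular expression) keeps the lines of the reply that match it, lines (a string "A,B") keeps lines A to B, and quiet returns only ok. Input that does not fit is refused with a message, and nothing moves.
- ctrl.get_obs(): the state, without advancing time (a new reading comes with each control period).
- snapshot(name): name is "scene" or "top"; returns a dict with "frame" (480x640x3 uint8, red, green, blue), "z_map" (480x640 float32, m along the optical axis (not along the pixel's ray), 0 where there is no reading), "fovy" (degrees; the focal length in pixels is half the picture's height over the tangent of half this angle, whatever the lens; pixels are square), "cx", "cy" (the principal point, pixels), "R" (3x3) and "t" (3): a world point X has camera coordinates R X + t. Camera axes: x right, y down, z forward; pixel columns grow to the right and rows downward; lengths in m; the calibration is good to about 2 mm. A picture is of the moment at which its call begins.
- ticket.close_job(): hands the job in; it is judged then, once.
The state is a dict: "clock": time; "joint_pos": joint angles; "qvel": joint speeds; "tau": joint torques, N m; "tool_pos": TCP position; "orientation": TCP orientation; "force": force on the tool from outside, world axes, zero at the start; "moment": the same for the moment, N m; "opening": finger opening in m; "gripper_force": force on a finger pad.
Only numpy, scipy, OpenCV 4.12 (cv2) and the standard library are available. Lean on these libraries where they do the work, as an engineer would, in place of code of your own. Each camera call takes 0.05 s, during which the arm holds its last target. There are 200 camera calls.

## Working session

There is one attempt and no reset: what is moved stays moved. The work goes in short steps, Python scripts to look and compute and a tool call to move; the robot and the scene stay as the last step left them, time stands still between calls to the robot, and variables do not carry over. Pictures are saved under pics/ and viewed, at most 10 in all, crops included, and the job is handed in when it is done.

```bash
ls; mkdir -p pics
```

Create h.py:
```python
import numpy as np, cv2
from plant import ctrl, ticket, snapshot
def snap(n):
    s=snapshot(n); s['f']=240/np.tan(np.radians(s['fovy'])/2); return s
def save(s,name): cv2.imwrite('pics/'+name,cv2.cvtColor(s['frame'],cv2.COLOR_RGB2BGR))
def cloud(s):
    v,u=np.mgrid[:480,:640]; z=s['z_map']
    c=np.stack([(u-s['cx'])/s['f']*z,(v-s['cy'])/s['f']*z,z],-1)
    return (c-s['t'])@s['R']
```

Run:
```python
from h import *
for n in('top','scene'):
    s=snap(n); save(s,n+'0.png'); print(n,s['fovy'],s['cx'],s['cy'],-s['R'].T@s['t'],s['R'].round(2).tolist())
print(ctrl.get_obs())
```

```text
pics
plant.py
top 53.19235891985368 328.30938806789584 243.90762393128787 [0.52017301 0.0465379  0.97636292] [[-0.01, -1.0, -0.01], [-0.99, 0.01, -0.11], [0.11, 0.01, -0.99]]
scene 55.793403034347605 320.2777975824284 249.8763220048976 [ 1.0477898  -0.20740414  0.60997244] [[0.49, 0.87, -0.01], [0.64, -0.37, -0.68], [-0.6, 0.32, -0.73]]
{'clock': 0.1, 'joint_pos': array([ 8.29133931e+01,  2.05864438e+01,  6.36552769e-01, -1.94610348e-02,
       -7.01360269e+01, -1.65059930e+01]), 'qvel': array([ 0.10220824, -0.0894805 ,  0.07077009, -0.00075083,  0.06960538,
       -0.02680828]), 'tau': array([-1.64334186e-03, -5.84162915e+01,  2.93750560e+01,  7.01557875e+00,
        1.01603186e-02, -5.76525213e-05]), 'tool_pos': array([0.27001372, 0.61817396, 0.25070218]), 'orientation': array([ 1.79912424e+02, -6.87157127e-03, -2.35992210e+01]), 'force': array([-0.74367248, -0.20636059, -0.19429017]), 'moment': array([-0.04650656, -0.02110233,  0.00246056]), 'gripper_force': 0.0, 'opening': 0.08729724568625628}
```

View pics/top0.png

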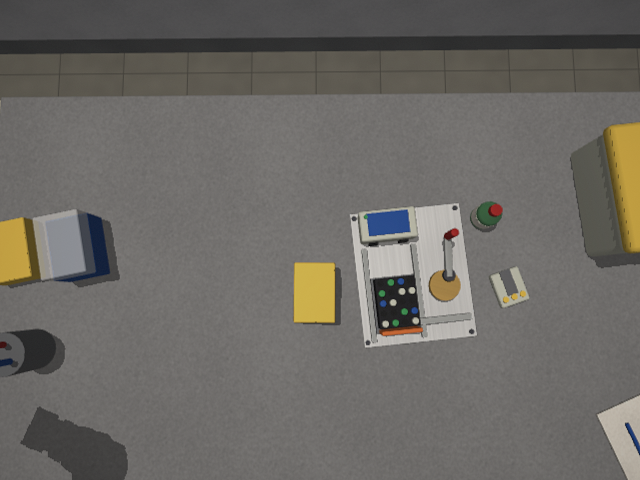

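View pics/scene0.png

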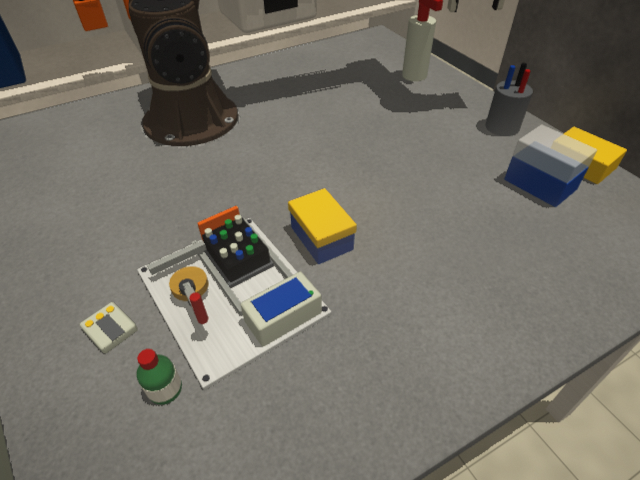

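Top view: bed corners at about (350,213), (459,204), (476,336) and (365,347), red pin at about (452,233), brass cam at (445,285), orange plate at (401,332). In the scene view, the pin is at (199,308). Next I'll measure these.

Add to h.py:
```python
def ray(s,u,v,h):
    d=s['R'].T@np.array([(u-s['cx'])/s['f'],(v-s['cy'])/s['f'],1]); o=-s['R'].T@s['t']
    return o+d*(h-o[2])/d[2]
def hsv(s): return cv2.cvtColor(s['frame'],cv2.COLOR_RGB2HSV)
```

Run:
```python
from h import *
s=snap('top'); P=cloud(s); H=hsv(s)
v,u=np.mgrid[:480,:640]
roi=(u>340)&(u<485)&(v>195)&(v<360)
# bed outline: height above the table
m=(roi&(P[...,2]>0.006)&(u<478)).astype(np.uint8)
n,l,st,c=cv2.connectedComponentsWithStats(m); k=1+st[1:,4].argmax()
pts=np.argwhere((l==k)&(P[...,2]<0.02))[:,::-1]
X=np.array([ray(s,a+0.,b+0.,.012)[:2] for a,b in pts]).astype(np.float32)
r=cv2.minAreaRect(X); print('rect',r)
sz=r[1]; ang=np.radians(r[2]); 
if sz[0]<sz[1]: ang+=np.pi/2
ang=(ang+np.pi/2)%np.pi-np.pi/2
Rf=np.array([[np.cos(ang),-np.sin(ang)],[np.sin(ang),np.cos(ang)]])
o=np.array(r[0])-Rf@[.010,-.0425]; print('yaw',np.degrees(ang),'origin',o)
# screws (dark spots)
hue,sat,val=[H[...,i] for i in range(3)]
def F(p): return Rf.T@(np.asarray(p)[:2]-o)
red=roi&((hue<5)|(hue>174))&(sat>150)&(val>60)&(u<475)
print('red px',red.sum(),'h',np.percentile(P[red][:,2],[5,50,95]))
q=P[red&(P[...,2]>.105)]; print('pin top',q.mean(0),len(q),F(q.mean(0)))
org=roi&(hue>=5)&(hue<14)&(sat>180)&(v>310); print('orange',org.sum(),[F(x).round(4).tolist()+[round(float(x[2]),3)] for x in P[org][::max(1,org.sum()//8)]])
q=P[org&(P[...,2]>.07)];print('plate top F',F(q.mean(0)),q[:,2].mean(), np.array([F(x) for x in q]).min(0),np.array([F(x) for x in q]).max(0))
br=roi&(hue>=12)&(hue<22)&(sat>100)&(u>425)&(u<465)&(v>265)&(v<305)
(cx,cy),rad=cv2.minEnclosingCircle(np.argwhere(br)[:,::-1].astype(np.float32)); w=ray(s,cx,cy,.046); print('cam ctr F',F(w),'diam',2*rad/s['f']*.93,'h',np.median(P[br][:,2]))
piv=o+Rf@[0,-.105]; print('pivot',piv)
dk=F(w)-[0,-.105]; print('ecc',np.hypot(*dk),np.arctan2(*dk[::-1]))
for nm,a in(('timer',(u>485)&(u<535)&(v>262)&(v<310)&(P[...,2]>.008)),('reagent',(u>465)&(u<510)&(v>195)&(v<235)&(P[...,2]>.02)),('tip',(u>285)&(u<340)&(v>255)&(v<330)&(P[...,2]>.03))):
    q=np.array([F(x) for x in P[a]]); print(nm,q.min(0),q.max(0),P[a][:,2].max())
```

```text
rect ((0.5647234320640564, -0.11648280173540115), (0.2689373195171356, 0.22439970076084137), 5.697484970092773)
yaw 5.697484970092767 origin [ 0.5505536  -0.07518552]
red px 92 h [0.06423271 0.10830918 0.11538021]
pin top [ 0.62979995 -0.16793728  0.14633943] 51 [ 0.06964684 -0.10016083]
orange 192 [[-0.0916, -0.0188, 0.053], [-0.0917, 0.0157, 0.054], [-0.0947, -0.0277, 0.076], [-0.0941, -0.0021, 0.073], [-0.0921, 0.0317, 0.077], [-0.097, -0.0129, 0.074], [-0.0955, 0.0171, 0.077], [-0.0957, 0.0305, 0.079]]
plate top F [-0.09506141  0.00198609] 0.07622401597571837 [-0.0989539  -0.03549016] [-0.09133829  0.0376419 ]
cam ctr F [-0.01951824 -0.09509464] diam 0.06073613769619504 h 0.0442711297435511
pivot [ 0.56097759 -0.17966681]
ecc 0.021887847160736138 2.6719688861557995
timer [-0.07534509 -0.26832509] [0.00339633 0.12413815] 0.9763629156558731
reagent [-0.01814628 -0.21902549] [0.13388762 0.12413815] 0.9763629156558731
tip [-0.0664995   0.11016815] [0.05370736 0.19839476] 0.9763629156558731
```

Add to h.py:
```python
yaw=np.radians(5.70); o=np.array([.55055,-.07519])
Rf=np.array([[np.cos(yaw),-np.sin(yaw)],[np.sin(yaw),np.cos(yaw)]])
def F(p): return (np.asarray(p)[...,:2]-o)@Rf
def pin(s,win):
    H=hsv(s).astype(int); v,u=np.mgrid[:480,:640]
    m=((H[...,0]<6)|(H[...,0]>172))&(H[...,1]>150)&(H[...,2]>50)&(u>win[0])&(u<win[1])&(v>win[2])&(v<win[3])
    return m
```

Run:
```python
from h import *
s=snap('top'); P=cloud(s); v,u=np.mgrid[:480,:640]; ok=s['z_map']>0
m=pin(s,(435,468,220,250)); print(np.argwhere(m).min(0),np.argwhere(m).max(0))
for r in range(226,245): 
    c=np.where(m[r])[0]; 
    if len(c): print(r,c.min(),c.max(),P[r,c,2].round(3).tolist())
s2=snap('scene'); m2=pin(s2,(180,215,280,330)); a=np.argwhere(m2); print('scene',a.min(0),a.max(0))
P2=cloud(s2); q=P2[m2&(s2['z_map']>0)]; q=q[q[:,2]>.065]; print('scene pin pts',F(np.median(q,0)),q[:,2].min(),q[:,2].max())
for nm,a in(('timer',(u>485)&(u<535)&(v>262)&(v<310)&(P[...,2]>.01)&ok),('reagent',(u>465)&(u<510)&(v>195)&(v<235)&(P[...,2]>.03)&ok),('tip',(u>285)&(u<340)&(v>255)&(v<330)&(P[...,2]>.05)&ok)):
    q=F(P[a]); print(nm,q.min(0),q.max(0),P[a][:,2].max())
```

```text
[229 444] [238 457]
229 453 456 [0.118, 0.114, 0.112, 0.115]
230 451 457 [0.113, 0.112, 0.111, 0.114, 0.117, 0.113, 0.114]
231 449 457 [0.101, 0.11, 0.111, 0.113, 0.114, 0.114, 0.115, 0.112, 0.113]
232 448 457 [0.093, 0.103, 0.107, 0.113, 0.111, 0.113, 0.113, 0.113, 0.112, 0.111]
233 446 457 [0.079, 0.087, 0.096, 0.102, 0.109, 0.112, 0.112, 0.112, 0.114, 0.117, 0.113, 0.112]
234 445 457 [0.07, 0.079, 0.085, 0.091, 0.099, 0.104, 0.108, 0.111, 0.113, 0.113, 0.112, 0.113, 0.113]
235 444 456 [0.06, 0.071, 0.077, 0.084, 0.09, 0.094, 0.101, 0.103, 0.111, 0.114, 0.113, 0.111, 0.113]
236 444 454 [0.062, 0.067, 0.071, 0.079, 0.085, 0.089, 0.094, 0.098, 0.104, 0.106, 0.106]
237 444 451 [0.055, 0.062, 0.072, 0.077, 0.079, 0.082, 0.09, 0.089]
238 446 450 [0.064, 0.071, 0.071, 0.076, 0.073]
scene [293 190] [323 206]
scene pin pts [ 0.07901439 -0.11453254] 0.06516289601233002 0.11839655932603543
timer [-0.07538512 -0.26779613] [ 0.00339982 -0.19641642] 0.022679063452190246
reagent [ 0.0862476  -0.21904186] [ 0.13432008 -0.17465011] 0.09696204563691965
tip [-0.06653784  0.1102248 ] [0.05388167 0.19827428] 0.07076811913999694
```

Add to h.py:
```python
def rel(pos,yawdeg):
    "shift in tool axes (tool straight down) and turn to a world pose"
    b=ctrl.get_obs(); y=np.radians(b['orientation'][2]); d=np.asarray(pos)-b['tool_pos']
    c,s=np.cos(y),np.sin(y); turn=(b['orientation'][2]-yawdeg+180)%360-180
    return [round(float(x),4) for x in (c*d[0]+s*d[1], s*d[0]-c*d[1], -d[2], turn)]
def W(f): return o+Rf@np.asarray(f)
def push(th,gap=0.,z=.097,rad=.075):
    "tool pose behind the pin at lever angle th (deg, fixture)"
    a=np.radians(th); r=np.array([np.cos(a),np.sin(a)]); t=np.array([r[1],-r[0]])
    return (*W(np.array([0,-.105])+rad*r-(.0175+gap)*t), z), th-90+5.7
```

Run:
```python
from h import *
s=snap('top'); p=F(ray(s,453.5,232.3,.115)); d=p-[0,-.105]; print(p,np.hypot(*d),np.degrees(np.arctan2(d[1],d[0])))
t,y=push(-9,.018); print(t,y,rel((t[0],t[1],.2),y))
```

```text
[ 0.07304056 -0.10836503] 0.07311803054085346 -2.6377931065676132
(np.float64(0.6378977329261989), np.float64(-0.14854700237809831), 0.097) -93.3 [0.644, 0.5556, 0.0513, 69.7041]
```

Call:
{"api": "drive_effector", "payload": {"segments": [[[0.644, 0.5556, 0, 0, 0], [0.644, 0.5556, 0, 0, 0], [0.644, 0.5556, 0, 0, 0], [0.644, 0.5556, 0, 0, 0], [0.644, 0.5556, 0, 0, 0], [0.644, 0.5556, 0, 0, 0], [0.644, 0.5556, 0, 0, 0], [0.644, 0.5556, 0, 0, 0]]]}}

```text
clock: 1.3
tool_pos: [0.4869, 0.1659, 0.252]
orientation: [-179.9, -0.0, -23.6]
force: [1.7, 0.7, -1.0]
opening: 0.0131
gripper_force: 0.0
```

Run:
```python
from h import *
t,y=push(-9,.018); print(rel((t[0],t[1],.2),y),ctrl.get_obs()['joint_pos'])
```

```text
[0.2641, 0.2278, 0.052, 69.7302] [ 4.07061485e+01  5.27922387e+00 -1.92983306e+01  4.96487826e-03
 -6.53634121e+01  2.57220019e+01]
```

Call:
{"api": "drive_effector", "payload": {"segments": [[[0.2641, 0.2278, 0, 10, 0], [0.2641, 0.2278, 0, 20, 0], [0.2641, 0.2278, 0.05, 30, 0], [0.2641, 0.2278, 0.05, 40, 0], [0.2641, 0.2278, 0.05, 50, 0], [0.2641, 0.2278, 0.05, 60, 0], [0.2641, 0.2278, 0.05, 70, 0], [0.2641, 0.2278, 0.05, 70, 0]]]}}

```text
clock: 2.3
tool_pos: [0.6371, -0.1474, 0.201]
orientation: [179.9, -0.0, -93.6]
force: [0.3, -0.2, 0.4]
opening: 0.0003
gripper_force: 0.0
```

Run:
```python
from h import *
t,y=push(-9,.018); print(rel(t,y),ctrl.get_obs()['joint_pos'])
```

```text
[0.0011, -0.0009, 0.104, -0.2888] [ 4.02907592e+00  2.05524150e+01 -6.11548338e+00 -1.93256154e-03
 -6.33847664e+01 -7.61705570e+00]
```

Call:
{"api": "drive_effector", "payload": {"segments": [[[0.001, 0, 0.052, 0, 0], [0.001, 0, 0.09, 0, 0], [0.001, 0, 0.104, 0, 0], [0.001, 0, 0.104, 0, 0]]]}}

```text
clock: 2.8
tool_pos: [0.6372, -0.1474, 0.0976]
orientation: [180.0, -0.0, -93.4]
force: [0.5, -0.5, 0.2]
opening: 0.0002
gripper_force: 0.0
```

Run:
```python
from h import *
s=snap('scene'); cv2.imwrite('pics/s1.png',cv2.resize(cv2.cvtColor(s['frame'],cv2.COLOR_RGB2BGR)[160:420,80:400],None,fx=2,fy=2))
for th in(-20,-31,-42,-53,-64,-75,-86,-97): t,y=push(th,.0,rad=.072); print(th,rel(t,y))
```

```text
-20 [0.0331, 0.0009, 0.0018, 10.8415]
-31 [0.0473, 0.0016, 0.0018, 21.8415]
-42 [0.0611, 0.0049, 0.0018, 32.8415]
-53 [0.074, 0.0109, 0.0018, 43.8415]
-64 [0.0856, 0.0192, 0.0018, 54.8415]
-75 [0.0953, 0.0295, 0.0018, 65.8415]
-86 [0.1029, 0.0415, 0.0018, 76.8415]
-97 [0.1081, 0.0547, 0.0018, 87.8415]
```

View pics/s1.png

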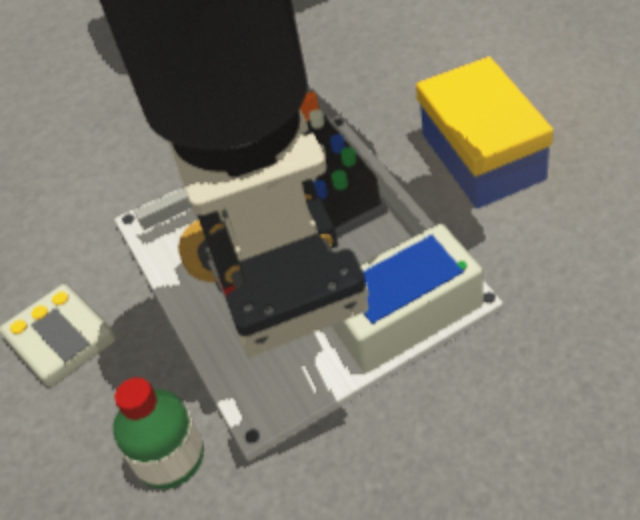

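The hidden pin is just beyond the finger at crop (228,290) with nothing touching (force about 0). Next I'll sweep along the arc.

Call:
{"api": "drive_effector", "payload": {"segments": [[[0.018, 0, 0.002, 3, 0], [0.026, 0.001, 0.002, 7, 0], [0.033, 0.001, 0.002, 11, 0], [0.040, 0.001, 0.002, 16, 0], [0.047, 0.002, 0.002, 22, 0], [0.054, 0.003, 0.002, 27, 0], [0.061, 0.005, 0.002, 33, 0], [0.061, 0.005, 0.002, 33, 0]]]}}

```text
clock: 3.85
tool_pos: [0.6312, -0.2099, 0.0981]
orientation: [-179.6, 0.2, -126.7]
force: [4.9, -0.8, -0.4]
opening: 0.0007
gripper_force: 2.0
```

Run:
```python
from h import *
s=snap('top'); save(s,'t2.png')
for th in(-50,-58,-66,-74,-82,-90,-98,-106): t,y=push(th,.0,rad=.072); print(th,rel(t,y))
m=pin(s,(430,480,225,290)); P=cloud(s); q=P[m&(s['z_map']>0)]; print(len(q),F(np.median(q,0)) if len(q) else 0)
```

```text
-50 [0.01, 0.0006, 0.0011, 7.6352]
-58 [0.0203, 0.0002, 0.0011, 15.6352]
-66 [0.0306, 0.0013, 0.0011, 23.6352]
-74 [0.0406, 0.0038, 0.0011, 31.6352]
-82 [0.0502, 0.0076, 0.0011, 39.6352]
-90 [0.0592, 0.0128, 0.0011, 47.6352]
-98 [0.0673, 0.0192, 0.0011, 55.6352]
-106 [0.0745, 0.0266, 0.0011, 63.6352]
0 0
```

View pics/t2.png

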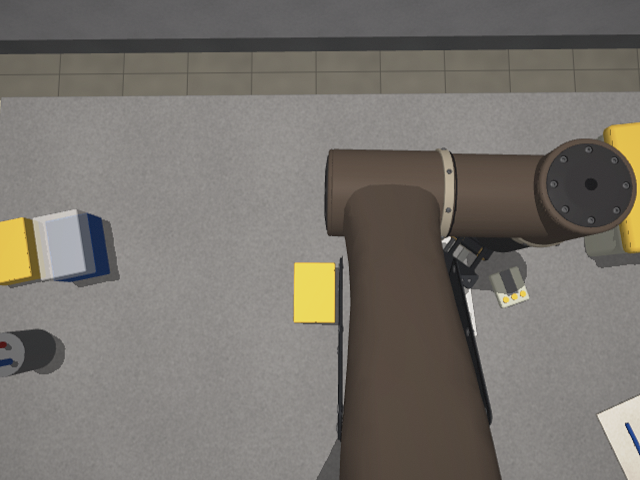

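The arm hides the pin from above, but the force of about 5 N matches contact. Continuing.

Call:
{"api": "drive_effector", "payload": {"segments": [[[0.010, 0.0005, 0.001, 8, 0], [0.020, 0, 0.001, 16, 0], [0.0305, 0.001, 0.001, 24, 0], [0.0405, 0.004, 0.001, 32, 0], [0.050, 0.0075, 0.001, 40, 0], [0.059, 0.013, 0.001, 48, 0], [0.067, 0.019, 0.001, 56, 0], [0.067, 0.019, 0.001, 56, 0]]]}}

```text
clock: 4.9
tool_pos: [0.5741, -0.252, 0.0966]
orientation: [-180.0, 0.2, 177.4]
force: [1.6, -0.3, 1.1]
opening: 0.0003
gripper_force: 0.8
```

Run:
```python
from h import *
s=snap('scene'); cv2.imwrite('pics/s3.png',cv2.resize(cv2.cvtColor(s['frame'],cv2.COLOR_RGB2BGR)[130:430,60:400],None,fx=2,fy=2))
for th in(-106,-114,-122,-130,-138,-146,-154,-162): t,y=push(th,.0,rad=.072); print(th,rel(t,y))
print(ctrl.get_obs()['joint_pos'])
```

```text
-106 [0.0087, -0.0023, -0.0008, 7.8192]
-114 [0.019, -0.0026, -0.0008, 15.8192]
-122 [0.0293, -0.0015, -0.0008, 23.8192]
-130 [0.0393, 0.001, -0.0008, 31.8192]
-138 [0.0489, 0.0049, -0.0008, 39.8192]
-146 [0.0578, 0.0101, -0.0008, 47.8192]
-154 [0.066, 0.0165, -0.0008, 55.8192]
-162 [0.0731, 0.0239, -0.0008, 63.8192]
[-5.84442022e+00  2.37579213e+01 -1.66059472e+01  2.95541308e-02
 -4.94624052e+01 -8.66556064e+01]
```

View pics/s3.png

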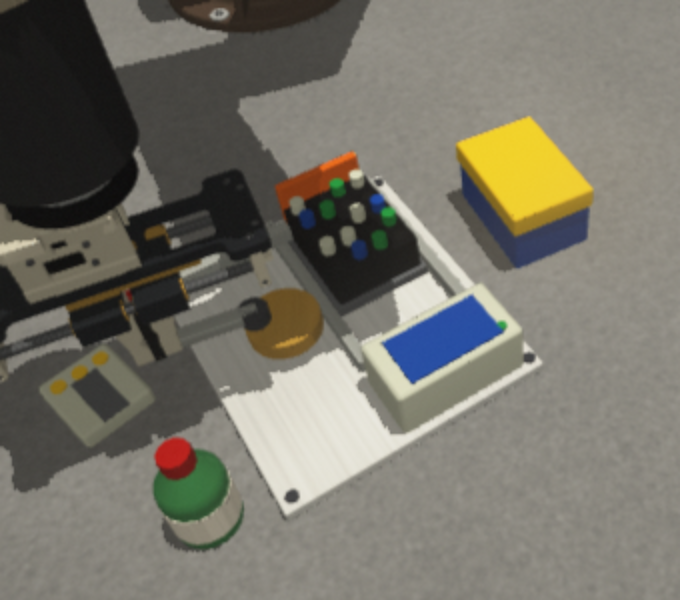

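The lever now points right (crop: pivot (255,313), arm running to (180,330)), and nothing else has been disturbed. Next is the last third of the swing.

Call:
{"api": "drive_effector", "payload": {"segments": [[[0.0087, -0.002, 0, 8, 0], [0.019, -0.0025, 0, 16, 0], [0.029, -0.0015, 0, 24, 0], [0.039, 0.001, 0, 32, 0], [0.049, 0.005, 0, 40, 0], [0.058, 0.010, 0, 48, 0], [0.066, 0.0165, 0, 56, 0], [0.066, 0.0165, 0, 56, 0]]]}}

```text
clock: 5.95
tool_pos: [0.5081, -0.2311, 0.0951]
orientation: [180.0, 0.0, 121.6]
force: [-0.4, 1.2, -0.4]
opening: 0.0004
gripper_force: 0.0
```

Run:
```python
from h import *
s=snap('scene'); cv2.imwrite('pics/s4.png',cv2.resize(cv2.cvtColor(s['frame'],cv2.COLOR_RGB2BGR)[130:430,60:400],None,fx=2,fy=2))
for th in(-158,-162,-165,-168): t,y=push(th,.0,rad=.072); print(th,rel(t,y))
print(ctrl.get_obs()['joint_pos'])
```

```text
-158 [0.0035, -0.0009, -0.0022, 3.9909]
-162 [0.0087, -0.0016, -0.0022, 7.9909]
-165 [0.0125, -0.0018, -0.0022, 10.9909]
-168 [0.0164, -0.0019, -0.0022, 13.9909]
[-4.37846179e+00  1.84453052e+01 -2.54788153e+01 -1.59273012e-02
 -4.60915844e+01 -1.43919574e+02]
```

View pics/s4.png

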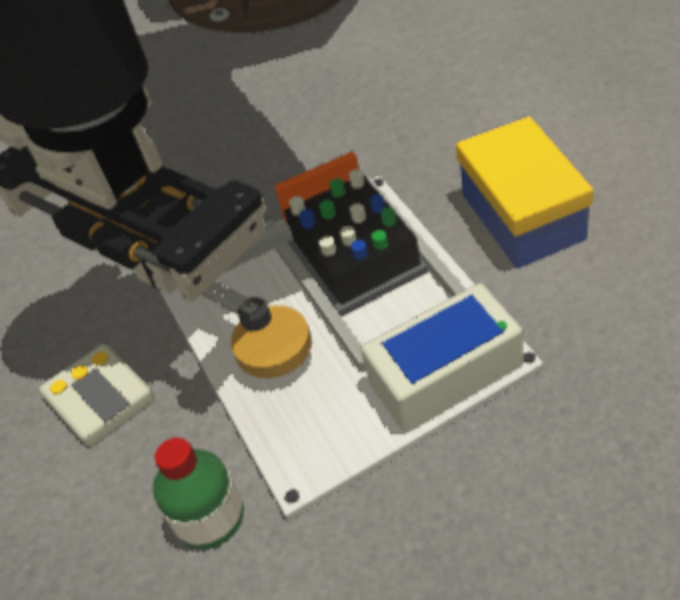

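The bulge now points forward and the lever points back. I'll push in small steps until the stop gives force.

Call:
{"api": "drive_effector", "payload": {"segments": [[[0.005, -0.001, 0, 4, 0], [0.009, -0.0015, 0, 6, 0], [0.0125, -0.002, 0, 8, 0], [0.0125, -0.002, 0, 8, 0]]]}}

```text
clock: 6.5
tool_pos: [0.5021, -0.2245, 0.095]
orientation: [179.9, 0.3, 113.7]
force: [7.5, -18.6, -7.7]
opening: 0.0004
gripper_force: 10.5
```

Call:
{"api": "drive_effector", "payload": {"segments": [[[0.003, 0, 0, 0, 0], [0.003, 0, 0, 0, 0]]]}}

```text
clock: 6.75
tool_pos: [0.502, -0.224, 0.0952]
orientation: [179.9, 0.5, 113.8]
force: [11.3, -35.1, -15.4]
opening: 0.0005
gripper_force: 18.8
```

Hard stop reached at 35 N. I'll back off, rise, and move to behind the rack.

Call:
{"api": "drive_effector", "payload": {"segments": [[[-0.02, 0, 0, 0, 0], [-0.04, 0, 0, 0, 0], [-0.04, 0, -0.06, 0, 0], [-0.04, 0, -0.10, 0, 0], [-0.04, 0, -0.10, 0, 0]]]}}

```text
clock: 7.38
tool_pos: [0.5166, -0.2565, 0.1981]
orientation: [179.7, 0.2, 113.5]
force: [0.4, -0.7, -0.6]
opening: 0.0006
gripper_force: 0.0
```

Run:
```python
from h import *
s=snap('scene'); cv2.imwrite('pics/s5.png',cv2.resize(cv2.cvtColor(s['frame'],cv2.COLOR_RGB2BGR)[130:430,60:400],None,fx=2,fy=2))
P=cloud(s);H=hsv(s).astype(int);v,u=np.mgrid[:480,:640]
b=(H[...,0]>11)&(H[...,0]<24)&(H[...,1]>100)&(u>160)&(u<225)&(v>270)&(v<330)&(P[...,2]>.042)&(P[...,2]<.05)
(cx,cy),r=cv2.minEnclosingCircle(F(P[b]).astype(np.float32)); print('cam',cx,cy,r,'angle',np.arctan2(cy+.105,cx))
ob=ctrl.get_obs(); print(ob['tool_pos'],ob['orientation'],ob['joint_pos'])
print(rel((*W((-.13,0)),.195),5.7-180), W((-.13,0)))
```

```text
cam 0.01895023323595524 -0.10679076611995697 0.030403079465031624 angle -0.09421857759543309
[ 0.5153345  -0.25598575  0.19589621] [1.79856327e+02 5.91206714e-02 1.13485400e+02] [-6.95868456e+00  1.36240727e+01 -1.67567139e+01 -2.53438528e-02
 -5.94653960e+01 -1.49542995e+02]
[0.1915, -0.0194, 0.0009, -72.2146] [ 0.42119278 -0.08810157]
```

View pics/s5.png

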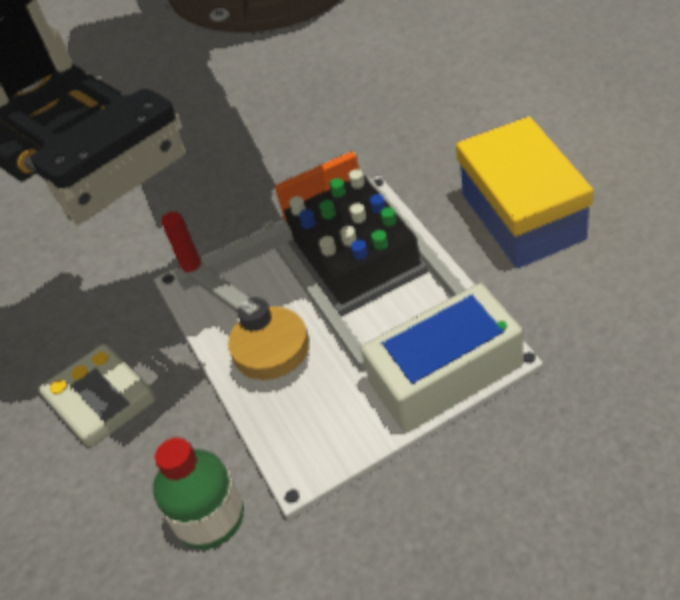

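The cam is at its low point (angle about 0, red pin at crop (180,240) pointing back) and the rack is still back. Now to go behind the orange plate.

Call:
{"api": "drive_effector", "payload": {"segments": [[[0.05, 0, 0, -10, 0], [0.10, -0.01, 0, -20, 0], [0.15, -0.015, 0, -30, 0], [0.1915, -0.0194, 0, -40, 0], [0.1915, -0.0194, 0, -50, 0], [0.1915, -0.0194, 0, -60, 0], [0.1915, -0.0194, 0, -70, 0], [0.1915, -0.0194, 0, -72.2, 0]]]}}

```text
clock: 8.43
tool_pos: [0.4199, -0.0876, 0.1934]
orientation: [180.0, -0.1, -174.1]
force: [-0.0, -0.5, -0.7]
opening: 0.0002
gripper_force: 0.0
```

Run:
```python
from h import *
print(rel((*W((-.13,0)),.063),5.7-180),ctrl.get_obs()['joint_pos'])
s=snap('top'); P=cloud(s);H=hsv(s).astype(int);v,u=np.mgrid[:480,:640]
m=(H[...,0]>=5)&(H[...,0]<14)&(H[...,1]>180)&(u>370)&(u<430)&(v>310)&(v<345)
print(m.sum(),F(P[m]).min(0) if m.any() else 0)
```

```text
[-0.0012, -0.0006, 0.1304, 0.1666] [ 1.47458563e+01 -3.04211926e-01 -3.35041300e+01 -4.16489334e-02
 -5.69432844e+01 -9.88565017e+01]
197 [-0.09885438 -0.03564969]
```

Call:
{"api": "drive_effector", "payload": {"segments": [[[-0.001, 0, 0.06, 0, 0], [-0.001, 0, 0.12, 0, 0], [-0.001, 0, 0.13, 0, 0], [-0.001, 0, 0.13, 0, 0]]]}}

```text
clock: 8.98
tool_pos: [0.4217, -0.0877, 0.0647]
orientation: [-180.0, -0.1, -174.4]
force: [-0.0, 0.2, 0.2]
opening: 0.0002
gripper_force: 0.0
```

Call:
{"api": "drive_effector", "payload": {"segments": [[[-0.015, 0, 0, 0, 0], [-0.024, 0, 0, 0, 0], [-0.033, 0, 0, 0, 0], [-0.042, 0, 0, 0, 0], [-0.051, 0, 0, 0, 0], [-0.060, 0, 0, 0, 0], [-0.060, 0, 0, 0, 0]]]}}

```text
clock: 9.85
tool_pos: [0.4827, -0.0816, 0.0656]
orientation: [180.0, 0.1, -174.4]
force: [-0.7, -0.8, -0.2]
opening: 0.0006
gripper_force: 0.3
```

Run:
```python
from h import *
print(F(ctrl.get_obs()['tool_pos']),ctrl.get_obs()['force'])
s=snap('scene'); cv2.imwrite('pics/s6.png',cv2.resize(cv2.cvtColor(s['frame'],cv2.COLOR_RGB2BGR)[130:430,60:400],None,fx=2,fy=2))
```

```text
[-0.06819073  0.0004042 ] [-0.72294135 -0.75603857 -0.20884295]
```

View pics/s6.png

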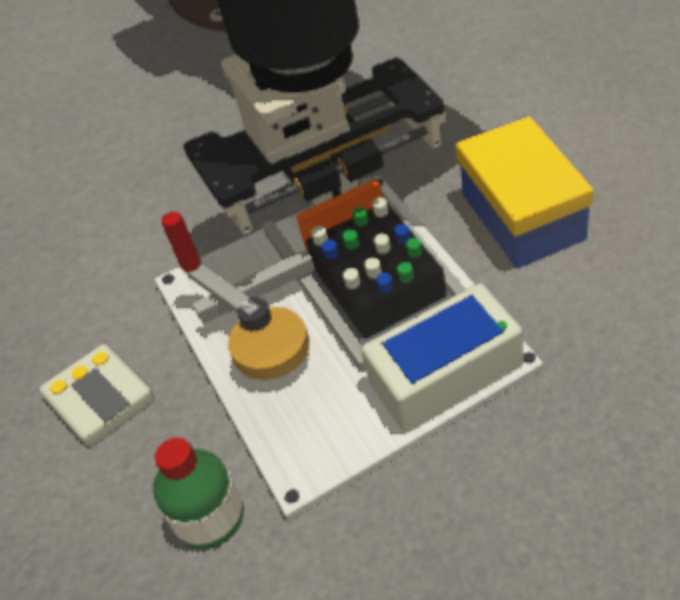

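The rack slides flat, the cam is unmoved and everything is clear. About 23 mm remain.

Call:
{"api": "drive_effector", "payload": {"segments": [[[-0.007, 0, 0, 0, 0], [-0.013, 0, 0, 0, 0], [-0.018, 0, 0, 0, 0], [-0.021, 0, 0, 0, 0], [-0.021, 0, 0, 0, 0]]]}}

```text
clock: 10.52
tool_pos: [0.5009, -0.08, 0.0649]
orientation: [-180.0, -0.1, -174.4]
force: [-6.2, -1.6, 3.1]
opening: 0.0008
gripper_force: 3.1
```

Call:
{"api": "drive_effector", "payload": {"segments": [[[-0.0015, 0, 0, 0, 0], [-0.003, 0, 0, 0, 0], [-0.003, 0, 0, 0, 0]]]}}

```text
clock: 10.9
tool_pos: [0.5039, -0.0796, 0.0648]
orientation: [-180.0, -0.1, -174.4]
force: [-5.7, -0.9, 3.6]
opening: 0.0001
gripper_force: 3.1
```

Run:
```python
from h import *
print(F(ctrl.get_obs()['tool_pos']),ctrl.get_obs()['force'])
```

```text
[-0.0469119   0.00020112] [-5.743926   -0.88929819  3.5531395 ]
```

Call:
{"api": "drive_effector", "payload": {"segments": [[[-0.002, 0, 0, 0, 0], [-0.002, 0, 0, 0, 0]]]}}

```text
clock: 11.15
tool_pos: [0.5042, -0.0797, 0.0647]
orientation: [-180.0, -0.3, -174.4]
force: [-11.3, -0.7, 9.3]
opening: 0.0005
gripper_force: 5.6
```

Call:
{"api": "drive_effector", "payload": {"segments": [[[-0.0015, 0, 0, 0, 0], [-0.0015, 0, 0, 0, 0]]]}}

```text
clock: 11.4
tool_pos: [0.5042, -0.0798, 0.0645]
orientation: [-180.0, -0.4, -174.5]
force: [-16.4, 0.6, 12.3]
opening: 0.0003
gripper_force: 7.8
```

Call:
{"api": "drive_effector", "payload": {"segments": [[[-0.001, 0, 0, 0, 0], [-0.001, 0, 0, 0, 0]]]}}

```text
clock: 11.65
tool_pos: [0.5042, -0.0798, 0.0644]
orientation: [-180.0, -0.5, -174.5]
force: [-18.4, 1.3, 15.4]
opening: 0.0003
gripper_force: 9.3
```

Firm contact where the bumpers should be. Backing off and checking.

Call:
{"api": "drive_effector", "payload": {"segments": [[[0.03, 0, 0, 0, 0], [0.05, 0, 0, 0, 0], [0.05, 0, -0.06, 0, 0], [0.05, 0, -0.12, 0, 0], [0.05, 0, -0.12, 0, 0]]]}}

```text
clock: 12.28
tool_pos: [0.4636, -0.0832, 0.1904]
orientation: [180.0, 0.7, -174.3]
force: [0.3, 0.3, 0.2]
opening: -0.0004
gripper_force: 0.0
```

Run:
```python
from h import *
s=snap('scene'); cv2.imwrite('pics/s7.png',cv2.resize(cv2.cvtColor(s['frame'],cv2.COLOR_RGB2BGR)[200:350,140:340],None,fx=4,fy=4))
P=cloud(s);H=hsv(s).astype(int);v,u=np.mgrid[:480,:640]
b=(H[...,0]>11)&(H[...,0]<24)&(H[...,1]>100)&(u>160)&(u<225)&(v>270)&(v<330)&(P[...,2]>.042)&(P[...,2]<.05)
(cx,cy),r=cv2.minEnclosingCircle(F(P[b]).astype(np.float32)); print('cam',cx,cy,r)
for n in('top','scene'):
    s=snap(n);P=cloud(s);H=hsv(s).astype(int);g=F(P)
    m=(H[...,0]>=3)&(H[...,0]<14)&(H[...,1]>180)&(abs(g[...,1])<.04)&(abs(g[...,0]+.03)<.04)&(P[...,2]>.03)
    print(n,m.sum(),np.percentile(g[m],[3,50,97],axis=0).tolist() if m.any() else 0, np.percentile(P[m][:,2],[3,97]) if m.any() else 0)
print(ctrl.get_obs()['tool_pos'])
```

```text
cam 0.018954066559672356 -0.10731613636016846 0.030664462596178055
top 133 [[-0.03406555379606693, -0.0334706896301091], [-0.03118180054583572, 0.0016293252205790251], [-0.02838576682593959, 0.03720228662915262]] [0.07262368 0.07886741]
scene 489 [[-0.03396313829653025, -0.038884185292612124], [-0.029283746244978277, -0.005779469463217879], [-0.0272713067451852, 0.030147726413572638]] [0.05639705 0.08028397]
[ 0.45993404 -0.083587    0.18479043]
```

View pics/s7.png

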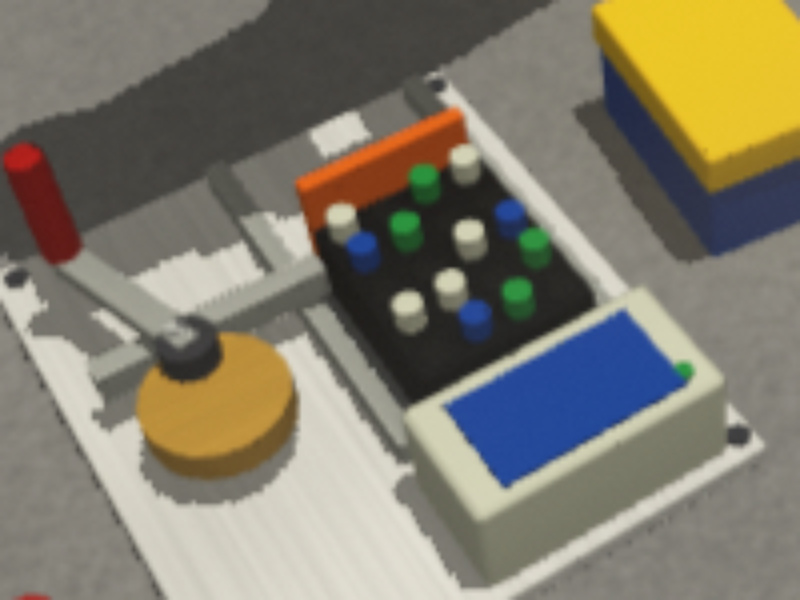

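The rear face of the plate is at x of about -35 mm, so the rack origin is at about +20 mm (home). The cam is at its low point (centre 19 mm forward), the tab is beside the disc, and the bystanders are in place. I'll hand the job in.

```bash
python3 -c "
from plant import ctrl, ticket, snapshot
print(ticket.close_job())"
```

```text
the job is handed in; nothing more can be done
None
```

I turned the cam to its low-point stop, then pushed the rack home against the bumpers (origin measured at about +20 mm), and handed the job in at about 12.5 s; the bystanders looked undisturbed, but no verdict came back.

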